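# Pack the grooming kit into its foam-lined tray

### The arm

A 6-joint arm with a two-finger parallel gripper is mounted at the origin on the work surface. World frame = base frame: x ahead of the robot, y to its left, z up, the work surface at z = 0. Lengths are in m, angles in rad, forces in N, time in s.
With the tool pointing down it reaches from about 0.3 to 0.75 m from the base axis. Payload 8.5 kg.
Tool frame: the origin (TCP) lies between the finger pads; the fingertips stand 22 mm ahead of it and the grasp point (between the pads) lies 3 mm ahead of it (manip.tip_extent is the distance from the TCP to the fingertips, in m); z points along the fingers, y is the line along which they close (so a half turn about z gives the same grasp; the last joint's range is limited). The gripper opens to 88 mm and grips with 3 to 60 N. Pads are 18 mm wide; open, the fingers measure 123 mm over their backs; the gripper's body (75 mm by 187 mm) begins 45 mm behind the grasp point.
Start: joints at [-1.462, 0.381, 1.297, -0, 1.464, -0.215], TCP at [0.175, -0.521, 0.261] pointing down, gripper open.
Joint ranges: [-3.11, 3.11], [-0.89, 2.33], [0.22, 2.48], [-1.42, 4.56], [0.17, 2.85], [-2.88, 2.88]. Speed limits (rad/s): [2.39, 2.39, 3.14, 3.14, 3.14, 3.14].

### API

Orientations are given as a rotation vector (axis times angle).
In Python, from plant import manip gives the robot as it stands. The module is installed in compiled form; this text tells all that it offers.
- The arm moves only by the tool arm_command, never from a script. Its argument "plan" is one flat list of numbers, 7 for each row, row after row: the shift along the tool's x, y, z in units of 60 mm (1.0 is 60 mm), then the turn, a rotation vector about the tool's x, y, z in degrees, then the opening, from 0 (shut) to 1 (fully open). A call has exactly 5 rows; each row shifts and turns the commanded pose from where the row before left it, along the tool's axes as they then stand; what a row does not reach is not made up. A row lasts 1/8 s, in which the tool goes at most 62.5 mm and 10.7 degrees, less where a joint would pass 70% of its speed; a pose out of reach is approached as far as the arm can. A call is refused whole if a number of a shift passes 1 or a number of a turn 10.7, either way. A call with a gripper value outside its range is refused whole. The fingers move at their own pace and stop on an object; the grip force is fixed at half the most. Time passes only in rows, so rows that do not move let the fingers close, or fill a call up. It gives the time, the measured TCP pose, the force, the opening and the grip force at its end, in the units of the state.
- manip.state(): the state, without advancing time (a new reading comes with each control period).
- manip.snapshot(name): name is "scene" or "side" or "wrist"; returns the picture (400x640x3 uint8, blue, green, red); there is no depth.
- manip.camera_info(name): a dict with "fx", "fy", "cx", "cy" (pixels), "view" (4x4, takes a point from world to camera coordinates). Camera axes: x right, y up, looking along -z (the intrinsics and any distortion apply to the point x, -y, -z); pixel columns grow to the right and rows downward; lengths in m; the calibration is good to about 2 mm. A picture is of the moment at which its call begins: read the wrist's pose just before it. camera_info takes no time and is no camera call; for the wrist camera it gives the pose at the moment of the call.
- manip.finish_job(): hands the job in; it is judged then, once.
The state is a dict: "t": time; "joint_pos": joint angles; "joint_vel": joint speeds; "joint_torque": joint torques, N m; "position": TCP position; "eef_rot": TCP orientation; "force": force on the tool from outside, world axes, zero at the start; "wrist_torque": the same for the moment, N m; "finger_gap": opening from 0.0 (shut) to 1.0 (fully open); "grasp_force": force on a finger pad.
Only numpy, scipy, OpenCV 4.12 (cv2) and the standard library are available. Lean on these libraries where they do the work, as an engineer would, in place of code of your own. Each camera call takes 0.05 s, during which the arm holds its last target. There are 200 camera calls.

### The job

Pack the grooming kit into the stainless tray: lay the teal-and-white press-button brush, the chrome comb, the mustard curry brush and the white trimmer each in the foam cut-out of its own shape, the right way round and fully down. The black comb and the grey curry brush belong to the wash room, so leave them lying where they are.

Things in the scene. Friction and masses are not known exactly. Their poses are not given: they have to be found in the camera images.
- brush: Press-button pet brush, pins drawn in, lying back up, 150x60 mm. White head 60 wide, 26 high, at x=12..75 mm, teal button on it (top 32 high). Teal handle with black bands, 28 wide, 28 high, x=-75..12, y=0. Origin: middle of length and width, on the underside; x points handle to head, z up. Grip across the handle near x=-8 (balance point). 100-200 g.
- comb: Chrome comb, all silver, two dark bands on the handle, 150x49 mm, flat. Handle 22 wide, 26 high, x=-75..5 mm, centred on y=13. Teeth part x=5..75, y=-25..18, 10 high, teeth to -y. Origin: middle of the 150x49 outline, on the underside; x points handle to teeth, z up. Grip across the handle near x=-16, y=13. 60-130 g.
- curry: Mustard silicone curry brush, nubs down: oval pad 104x62 mm, 16 thick, with a grip ridge on top 66 long (along x), 26 wide, its top 34 above the underside. Origin: centre of the underside; x along its length (alike either way round), z up. Grip across the ridge, fingertips 17 or more above the underside. 75-155 g.
- trimmer: White cordless trimmer, flat, 130 mm long. Body 42 wide, 30 high, x=-65..20 mm, black and orange switch on top, grey ring; nose 26 wide, 24 high with a low steel blade, x=20..65. Origin: middle of the length, on the underside; x points to the blade, z up. Grip across the body near x=-12. 105-210 g.
- black_comb: Look-alike that does not belong: a black plastic comb of the same form and size as the chrome comb, 150x49x26 mm (same origin and axes). Loose.
- grey_curry: Look-alike that does not belong: a grey silicone curry brush of the same form and size as the mustard one, 104x62x34 mm (same origin and axes). Loose.
- foam_brush: Brush pocket, mm: T; 72 wide at x=6..81, 40 wide at x=-81..6. Fixed dark foam module 172x84x18, blue pocket floor, one of four in any order in the steel tray, 88 apart; tray rim 15 high, foam top 20 above table. Origin: underside centre, 2 above table; z up. Pocket 12 deep, floor at z=6, sheer sides, 6 play all round. Tool seats with its x along the module's x, its origin 6 above this origin.
- foam_comb: Comb pocket, mm: y=-4..30 at x=-81..-3; y=-31..30 at x=-3..81. Fixed dark foam module 172x84x18, blue pocket floor, one of four in any order in the steel tray, 88 apart; tray rim 15 high, foam top 20 above table. Origin: underside centre, 2 above table; z up. Pocket 12 deep, floor at z=6, sheer sides, 6 play all round. Tool seats with its x along the module's x, its origin 6 above this origin.
- foam_curry: Curry pocket, mm: 116x74, cut corners, fits both ways. Fixed dark foam module 172x84x18, blue pocket floor, one of four in any order in the steel tray, 88 apart; tray rim 15 high, foam top 20 above table. Origin: underside centre, 2 above table; z up. Pocket 12 deep, floor at z=6, sheer sides, 6 play all round. Tool seats with its x along the module's x, its origin 6 above this origin.
- foam_trimmer: Trimmer pocket, mm: 54 wide at x=-71..26, 38 at x=26..71. Fixed dark foam module 172x84x18, blue pocket floor, one of four in any order in the steel tray, 88 apart; tray rim 15 high, foam top 20 above table. Origin: underside centre, 2 above table; z up. Pocket 12 deep, floor at z=6, sheer sides, 6 play all round. Tool seats with its x along the module's x, its origin 6 above this origin.
Not all that is in view belongs to the job. What is shaped like the trimmer but blue or red is not meant.

How it is judged:
By the outcome, as a careful person would: the job done as asked, in the order asked, and still so for the second after the job is handed in, with the robot touching nothing.
It also fails if it takes over 122 s, if anything falls off the work surface, if the arm or the gripper's body presses on something with over 40 N, if the wrist force passes 120 N, or if a joint passes its speed limit or range.

## Working session

There is one attempt and no reset: what is moved stays moved. The work goes in short steps, Python scripts to look and compute and a tool call to move; the robot and the scene stay as the last step left them, time stands still between calls to the robot, and variables do not carry over. Pictures are saved under pics/ and viewed, at most 14 in all, crops included, and the job is handed in when it is done.

Besides the shell and the picture viewer there is one more tool, called as a command line: name --argument value ..., lists and objects as JSON in quotes. arm_command: Moves the arm, as the interface text tells. Its arguments: {"type":"object","properties":{"plan":{"type":"array"}},"required":["plan"]}

```bash
mkdir -p pics; python3 - <<'E'
from plant import manip
import cv2,numpy as np
for n in("scene","side"):
    im=manip.snapshot(n);cv2.imwrite(f"pics/{n}0.png",im)
    c=manip.camera_info(n);print(n,{k:(np.round(v,3).tolist() if k=='view' else v) for k,v in c.items()})
s=manip.state();print(s['t'],s['position'],s['eef_rot'],s['finger_gap'],manip.tip_extent)
E
```

```text
scene {'fx': 409.1012098714131, 'fy': 409.1012098714131, 'cx': 317.64341418370793, 'cy': 211.57659473571246, 'view': [[-0.094, 0.995, -0.012, 0.114], [-0.72, -0.06, 0.692, 0.34], [0.688, 0.074, 0.722, -1.819], [0.0, 0.0, 0.0, 1.0]]}
side {'fx': 434.3090259583022, 'fy': 434.3090259583022, 'cx': 318.0106949769939, 'cy': 196.95211343441335, 'view': [[-0.843, -0.537, -0.015, 0.434], [0.319, -0.523, 0.79, -0.236], [-0.432, 0.662, 0.613, -1.26], [0.0, 0.0, 0.0, 1.0]]}
0.1 [ 0.17492878 -0.52122338  0.26021936] [-3.09928044e+00 -5.06098837e-01 -8.62373885e-05] 0.9974370981995598 0.022
```

View pics/scene0.png

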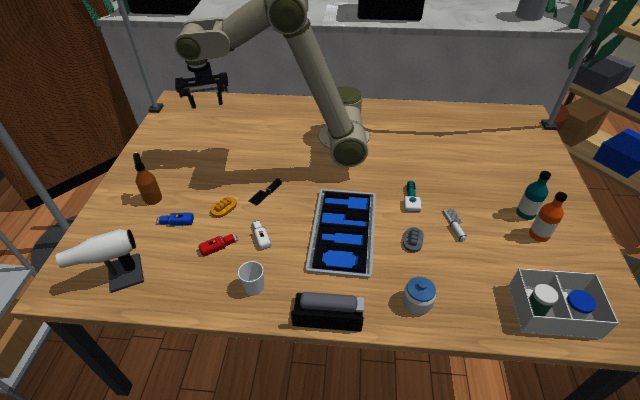

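View pics/side0.png

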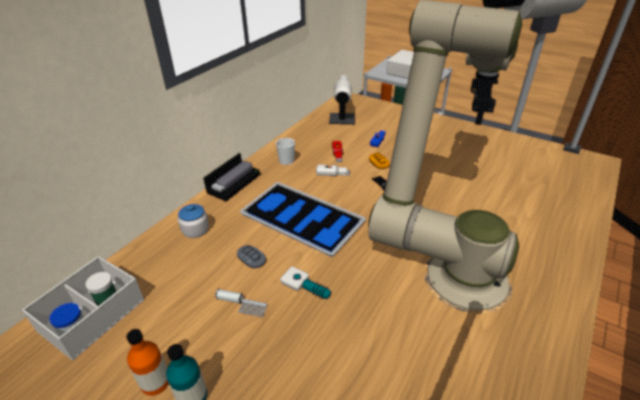

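The scene view shows the brush at (412,197), chrome comb (455,224), mustard curry (224,206), white trimmer (261,235), and tray at (343,232). The black comb is at (266,192) and the grey curry at (413,239). The side view agrees.

```bash
cat > h.py <<'E'
import cv2,numpy as np
from plant import manip
from scipy.spatial.transform import Rotation as R
def ray(c,uv,z):
    V=np.array(c['view']);Rm=V[:3,:3];o=-Rm.T@V[:3,3]
    uv=np.atleast_2d(uv).astype(float)
    d=np.c_[(uv[:,0]-c['cx'])/c['fx'],-(uv[:,1]-c['cy'])/c['fy'],-np.ones(len(uv))]@Rm
    return (o+d*((z-o[2])/d[:,2])[:,None])[:,:2]
def proj(c,p):
    V=np.array(c['view']);q=np.atleast_2d(p)@V[:3,:3].T+V[:3,3]
    return np.c_[c['cx']+c['fx']*q[:,0]/-q[:,2],c['cy']+c['fy']*-q[:,1]/-q[:,2]]
def look(n,name):
    c=manip.camera_info(n);im=manip.snapshot(n);cv2.imwrite(f'pics/{name}.png',im);return c,im
def mask(im,lo,hi): return cv2.inRange(cv2.cvtColor(im,cv2.COLOR_BGR2HSV),np.array(lo),np.array(hi))
def blobs(m,amin=30):
    return sorted([k for k in cv2.findContours(m,cv2.RETR_EXTERNAL,cv2.CHAIN_APPROX_NONE)[0] if cv2.contourArea(k)>amin],key=cv2.contourArea,reverse=True)
def go(x,y,z,yaw):
    "shift in tool axes (units) and turn (deg about tool axes) to tool-down at x,y,z with closing line along yaw (deg)"
    s=manip.state();r=R.from_rotvec(s['eef_rot'])
    best=None
    for k in(0,180,-180,360):
        a=np.radians(yaw+k);Y=np.array([np.cos(a),np.sin(a),0]);Z=np.array([0,0,-1.]);T=np.c_[np.cross(Y,Z),Y,Z]
        d=np.degrees((r.inv()*R.from_matrix(T)).as_rotvec())
        j=s['joint_pos'][5]
        if best is None or np.linalg.norm(d)<np.linalg.norm(best): best=d
    sh=r.as_matrix().T@(np.array([x,y,z])-s['position'])/.06
    print('shift',sh.round(2),'turn',best.round(1),'pos',s['position'].round(4),'gap',round(s['finger_gap'],3),'grip',round(s['grasp_force'],1),'t',s['t'],'q6',s['joint_pos'][5].round(2))
E
python3 - <<'E'
from h import *
im=cv2.imread('pics/scene0.png');c=manip.camera_info('scene')
m=mask(im,(105,150,100),(120,255,255))
for k in blobs(m,60):
    (u,v),wh,a=cv2.minAreaRect(k);print('blue',(round(u),round(v)),wh,ray(c,(u,v),.01).round(3))
for n,uv in dict(brush=(412,197),comb=(455,224),curry=(224,206),trim=(261,235)).items(): print(n,ray(c,uv,.02).round(3))
cr=cv2.resize(im[180:285,150:480],None,fx=2.4,fy=2.4,interpolation=cv2.INTER_CUBIC);cv2.imwrite('pics/crop0.png',cr)
w=manip.camera_info('wrist');V=np.array(w['view']);o=-V[:3,:3].T@V[:3,3];s=manip.state();r=R.from_rotvec(s['eef_rot']).as_matrix()
print('cam in tool',(r.T@(o-s['position'])).round(3),(r.T@V[:3,:3].T).round(2),w['fx'],w['cx'],w['cy'])
E
```

```text
blue (421, 289) (22.0, 26.0) [[0.788 0.278]]
blue (339, 258) (34.925804138183594, 15.721588134765625) [[0.692 0.023]]
blue (582, 300) (28.284271240234375, 18.384775161743164) [[0.785 0.75 ]]
blue (342, 238) (40.67310333251953, 9.528313636779785) [[0.604 0.027]]
blue (346, 202) (11.0, 42.0) [[0.433 0.032]]
blue (344, 219) (45.177337646484375, 9.868395805358887) [[0.516 0.029]]
blue (176, 217) (8.0, 33.0) [[ 0.557 -0.575]]
blue (632, 133) (17.8885440826416, 4.919349193572998) [[-0.1    1.257]]
brush [[0.394 0.274]]
comb [[0.518 0.414]]
curry [[ 0.498 -0.41 ]]
trim [[ 0.624 -0.249]]
cam in tool [ 0.086 -0.001 -0.123] [[-0.    0.95  0.32]
 [ 1.    0.   -0.  ]
 [-0.    0.32 -0.95]] 281.81007014382465 316.3960860441548 199.15737478784487
```

View pics/crop0.png

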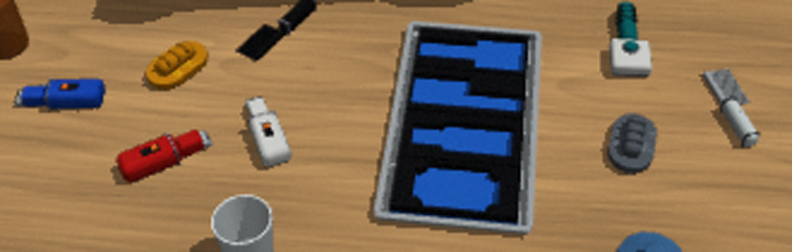

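The crop shows the pockets from top to bottom: brush (head to +y), comb (teeth part to -y, handle on the +x side), trimmer (nose to -y), curry. The tools lie as expected. I'll fly over the left-hand tools first.

```bash
python3 -c "
from h import *
go(.57,-.33,.26,-90)"
```

```text
shift [ 7.26 -0.93  0.01] turn [-0.1 -0.  18.5] pos [ 0.1749 -0.5212  0.2602] gap 0.997 grip 0.0 t 0.1 q6 -0.22
```

arm_command --plan '[0.9,-0.12,0,0,0,0,1,0.9,-0.12,0,0,0,0,1,0.9,-0.12,0,0,0,0,1,0.9,-0.12,0,0,0,0,1,0.9,-0.12,0,0,0,0,1]'

```text
t: 0.72
position: [0.4209, -0.4003, 0.2605]
eef_rot: [-3.1, -0.506, 0.0]
force: [0.1, -0.5, -0.4]
finger_gap: 0.998
grasp_force: 0.0
```

arm_command --plan '[0.9,-0.12,0,0,0,0,1,0.9,-0.12,0,0,0,0,1,0.9,-0.12,0,0,0,9.2,1,0,0,0,0,0,9.3,1,0,0,0,0,0,0,1]'

```text
t: 1.35
position: [0.5664, -0.329, 0.2601]
eef_rot: [-3.141, -0.005, 0.001]
force: [-0.9, -0.8, 0.7]
finger_gap: 1.001
grasp_force: 0.0
```

```bash
python3 -c "
from h import *
look('wrist','w1')
go(.57,-.33,.26,-90)"
```

```text
shift [0.07 0.01 0.01] turn [-0.   0.   0.2] pos [ 0.566  -0.3293  0.2604] gap 1.0 grip 0.0 t 1.4 q6 0.86
```

View pics/w1.png

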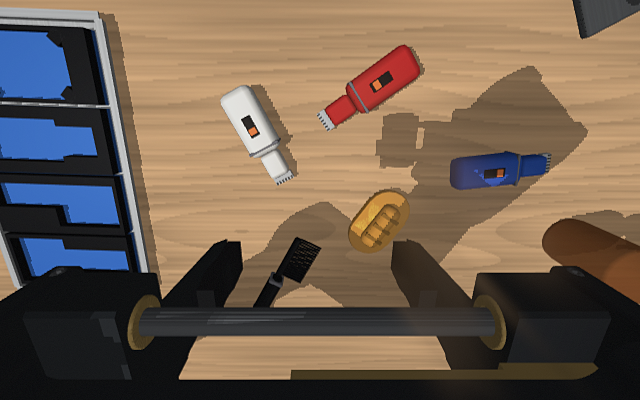

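The wrist view shows the white trimmer at (257,133) with its blade pointing down-right (285,178), and the curry at (380,222). The red and blue look-alikes are beside them, and the tray's right ends are at the left edge.

```bash
cat >> h.py <<'E'
def rect(c,k,z):
    "min-area rectangle of a contour cast onto plane z: centre, long, short, long-axis angle deg"
    p=ray(c,k.reshape(-1,2),z);(x,y),(a,b),t=cv2.minAreaRect((p*1000).astype(np.float32))
    if a<b:a,b,t=b,a,t+90
    return round(x,1),round(y,1),round(a,1),round(b,1),round((t+90)%180-90,1)
E
python3 - <<'E'
from h import *
im=cv2.imread('pics/w1.png');c=manip.camera_info('wrist')
m=mask(im,(15,130,80),(28,255,255));m[280:]=0
for k in blobs(m,300):
    for z in(.008,.016):print('curry',cv2.boundingRect(k),z,rect(c,k,z))
m=mask(im,(0,0,175),(180,45,255));m[280:]=0;m[:,:200]=0
for k in blobs(m,100):
    for z in(.015,.03):print('white',cv2.boundingRect(k),z,rect(c,k,z))
hsv=cv2.cvtColor(im,cv2.COLOR_BGR2HSV)
m=cv2.inRange(hsv,(0,0,0),(180,255,70));m[:90]=0;m[180:]=0;m[:,:220]=0;m[:,300:]=0
for k in blobs(m,20):print('switch',cv2.boundingRect(k),rect(c,k,.031))
print('tip',ray(c,(284.5,180.5),.01))
E
```

```text
curry (348, 190, 62, 64) 0.008 (487.4, -417.6, 105.3, 67.7, -34.7)
curry (348, 190, 62, 64) 0.016 (490.9, -415.7, 103.0, 66.2, -34.7)
white (220, 87, 53, 67) 0.015 (629.5, -240.5, 76.3, 38.3, 26.1)
white (220, 87, 53, 67) 0.03 (630.4, -244.1, 73.2, 36.8, 26.1)
white (261, 151, 30, 32) 0.015 (569.2, -274.1, 43.4, 25.1, 34.8)
white (261, 151, 30, 32) 0.03 (572.5, -276.3, 41.6, 24.1, 34.8)
switch (241, 116, 16, 15) (627.3, -246.1, 16.8, 11.5, 25.0)
tip [[ 0.55050436 -0.28495013]]
```

```bash
python3 -c "
from h import *
go(.490,-.416,.04,-125)"
```

```text
shift [-1.27  1.44  3.67] turn [-0.   0.  35.2] pos [ 0.566  -0.3293  0.2604] gap 1.0 grip 0.0 t 1.4 q6 0.86
```

arm_command --plan '[-0.63,0.72,0.4,0,0,0,1,-0.64,0.72,0.4,0,0,0,1,0,0,0.5,0,0,8.8,1,0,0,0.5,0,0,8.8,1,0,0,0.3,0,0,8.8,1]'

```text
t: 2.02
position: [0.4889, -0.4161, 0.1334]
eef_rot: [-3.057, 0.721, 0.002]
force: [-0.1, -0.1, 0.6]
finger_gap: 1.001
grasp_force: 0.0
```

arm_command --plan '[0,0,0,0,0,8.8,1,0,0,0,0,0,0,1,0,0,0,0,0,0,1,0,0,0,0,0,0,1,0,0,0,0,0,0,1]'

```text
t: 2.65
position: [0.4901, -0.4158, 0.1349]
eef_rot: [2.995, -0.947, 0.0]
force: [0.5, -1.1, 1.1]
finger_gap: 1.0
grasp_force: 0.0
```

```bash
python3 - <<'E'
from h import *
c,im=look('wrist','w2')
m=mask(im,(15,130,80),(28,255,255));m=cv2.morphologyEx(m,cv2.MORPH_OPEN,np.ones((3,3)))
for k in blobs(m,500):
    for z in(.008,.016):print('curry',cv2.boundingRect(k),z,rect(c,k,z))
go(.490,-.416,.04,-125)
E
```

```text
curry (284, 143, 70, 108) 0.008 (488.4, -415.7, 105.8, 64.0, -34.5)
curry (284, 143, 70, 108) 0.016 (490.7, -417.2, 102.4, 62.0, -34.5)
shift [-0.    0.    1.58] turn [ 0.  -0.  -0.1] pos [ 0.4902 -0.4157  0.1349] gap 1.004 grip 0.0 t 2.7 q6 1.3
```

View pics/w2.png

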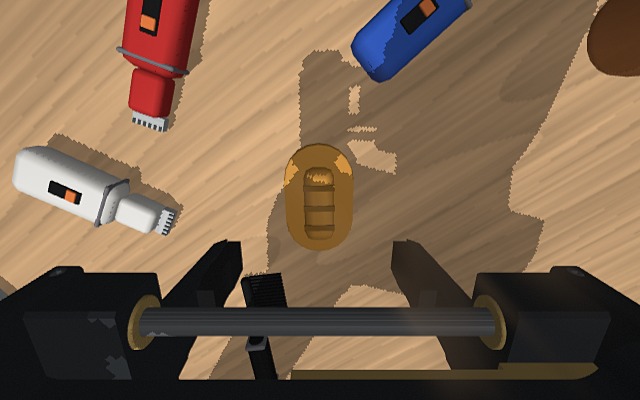

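The curry is centred at (319,197) between the fingers and clear of the black comb. Descend and grip.

arm_command --plan '[0,0,0.5,0,0,0,0.8,0,0,0.5,0,0,0,0.7,0,0,0.4,0,0,0,0.65,0,0,0.18,0,0,0,0.65,0,0,0,0,0,0,0.5]'

```text
t: 3.32
position: [0.4902, -0.416, 0.0401]
eef_rot: [2.995, -0.948, 0.0]
force: [0.5, 0.1, -0.0]
finger_gap: 0.561
grasp_force: 0.0
```

arm_command --plan '[0,0,0,0,0,0,0,0,0,0,0,0,0,0,0,0,0,0,0,0,0,0,0,0,0,0,0,0,0,0,0,0,0,0,0]'

```text
t: 3.95
position: [0.4903, -0.416, 0.0406]
eef_rot: [2.994, -0.948, 0.001]
force: [-1.7, 1.1, 5.5]
finger_gap: 0.293
grasp_force: 30.0
```

arm_command --plan '[0,0,-0.2,0,0,0,0,0,0,-0.4,0,0,0,0,0,0,-0.5,0,0,0,0,0,0,-0.5,0,0,0,0,0,0,-0.5,0,0,0,0]'

```text
t: 4.58
position: [0.4901, -0.4155, 0.1673]
eef_rot: [-2.995, 0.948, 0.0]
force: [-0.3, 0.0, -0.6]
finger_gap: 0.291
grasp_force: 30.0
```

```bash
python3 -c "
from h import *
go(.65,.03,.2,0)
go(.65,.03,.2,-178)"
```

```text
shift [-2.09 -7.61 -0.54] turn [-0.   0.  54.9] pos [ 0.4901 -0.4155  0.1673] gap 0.291 grip 30.0 t 4.575 q6 1.3
shift [-2.09 -7.61 -0.54] turn [-0.   0.  52.9] pos [ 0.4901 -0.4155  0.1673] gap 0.291 grip 30.0 t 4.575 q6 1.3
```

Curry held (25.6 mm matches the 26 mm ridge). I'll rotate the long way, because q6 is limited in the other direction, and view the tray.

arm_command --plan '[0,0,-0.28,0,0,-10.4,0,0,0,-0.28,0,0,-10.4,0,0,0,-0.28,0,0,-10.4,0,0,0,-0.28,0,0,-10.4,0,0,0,-0.28,0,0,-10.4,0]'

```text
t: 5.2
position: [0.49, -0.4155, 0.2508]
eef_rot: [-3.106, -0.47, 0.0]
force: [-0.6, -0.1, -0.7]
finger_gap: 0.295
grasp_force: 30.0
```

arm_command --plan '[0,0,0,0,0,-10.4,0,0,0,0,0,0,-10.4,0,0,0,0,0,0,-10.4,0,0,0,0,0,0,-10.4,0,0,0,0,0,0,-10.4,0]'

```text
t: 5.82
position: [0.4901, -0.4154, 0.2502]
eef_rot: [-2.586, -1.784, -0.0]
force: [-0.2, -0.2, -1.1]
finger_gap: 0.294
grasp_force: 30.0
```

arm_command --plan '[0,0,0,0,0,-10.4,0,0,0,0,0,0,-10.4,0,0.9,0.2,0,0,0,0,0,0.9,0.2,0,0,0,0,0,0.9,0.2,0,0,0,0,0]'

```text
t: 6.45
position: [0.5271, -0.2521, 0.2503]
eef_rot: [-2.228, -2.214, -0.0]
force: [2.1, -0.1, -0.4]
finger_gap: 0.288
grasp_force: 30.0
```

arm_command --plan '[0.9,0.2,0,0,0,0,0,0.9,0.2,0,0,0,0,0,0.9,0.2,0,0,0,0,0,0.6,0,0,0,0,0,0,0,0,0,0,0,0,0]'

```text
t: 7.08
position: [0.5641, -0.0538, 0.2504]
eef_rot: [-2.224, -2.218, -0.0]
force: [0.8, -0.4, -1.3]
finger_gap: 0.291
grasp_force: 30.0
```

```bash
python3 - <<'E'
from h import *
c,im=look('wrist','w3')
m=mask(im,(100,120,60),(125,255,255));m=cv2.morphologyEx(m,cv2.MORPH_CLOSE,np.ones((3,3)))
for k in blobs(m,500):
    print('pocket',cv2.boundingRect(k),'floor',rect(c,k,.008),'top',rect(c,k,.02))
go(.69,.03,.12,0)
E
```

```text
pocket (168, 26, 65, 142) floor (428.4, 32.5, 162.6, 68.9, 88.1) top (432.9, 32.5, 157.3, 66.6, 88.1)
pocket (389, 57, 68, 100) floor (694.4, 23.4, 116.8, 71.9, 88.1) top (690.2, 23.7, 113.0, 69.5, 88.1)
pocket (253, 29, 50, 141) floor (516.8, 29.5, 162.9, 61.0, 88.0) top (518.4, 29.6, 157.6, 59.0, 88.0)
pocket (327, 41, 50, 124) floor (605.5, 26.4, 142.8, 54.3, 88.0) top (604.1, 26.6, 138.1, 52.5, 88.0)
shift [1.43 2.09 2.17] turn [ 0.   0.  -0.2] pos [ 0.5642 -0.0554  0.2504] gap 0.293 grip 30.0 t 7.125 q6 -0.3
```

View pics/w3.png

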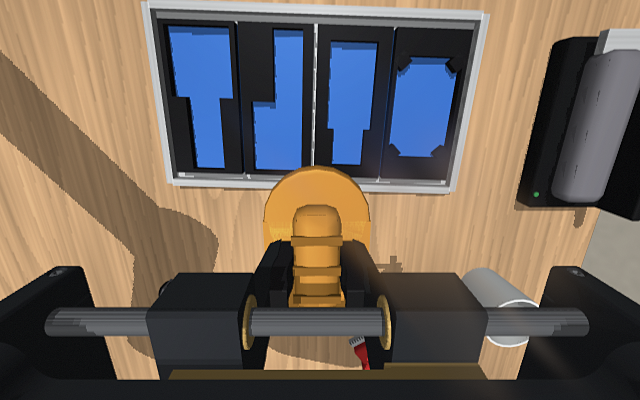

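All four pocket floors measure to their given sizes (116.8, 162.6, 142.8 mm). Module centres are (429.6,32.4), (517.5,29.4), (605.4,26.4) and (693.3,23.4), with axis 88°. The held curry sits square in the jaws at (317,240).

```bash
python3 -c "
from h import *
go(.6933,.0234,.0486,-2)"
```

```text
shift [1.32 2.15 3.36] turn [0.  0.  1.8] pos [ 0.5642 -0.0554  0.2504] gap 0.293 grip 30.0 t 7.125 q6 -0.3
```

arm_command --plan '[0.44,0.72,0.3,0,0,0,0,0.44,0.72,0.3,0,0,0,0,0.44,0.71,0.3,0,0,0,0,0,0,0.8,0,0,1.8,0,0,0,0.66,0,0,0,0]'

```text
t: 7.75
position: [0.6939, 0.021, 0.1062]
eef_rot: [-2.263, -2.177, 0.001]
force: [-0.0, -0.3, -1.9]
finger_gap: 0.289
grasp_force: 30.0
```

arm_command --plan '[0,0,0,0,0,0,0,0,0,0.2,0,0,0,0,0,0,0.3,0,0,0,0,0,0,0.2,0,0,0,0,0,0,0,0,0,0,0]'

```text
t: 8.38
position: [0.6934, 0.0223, 0.0653]
eef_rot: [-2.262, -2.178, 0.002]
force: [-0.8, -0.6, -0.4]
finger_gap: 0.289
grasp_force: 30.0
```

```bash
python3 -c "
from h import *
go(.6933,.0234,.0486,-2)"
```

```text
shift [ 0.02 -0.    0.28] turn [-0.1 -0.  -0.1] pos [0.6934 0.0223 0.0653] gap 0.289 grip 30.0 t 8.375 q6 -0.1
```

arm_command --plan '[0.02,0,0.1,0,0,0,0,0,0,0.1,0,0,0,0,0,0,0.07,0,0,0,0,0,0,0,0,0,0,0,0,0,0,0,0,0,0.6]'

```text
t: 9.0
position: [0.694, 0.0234, 0.0505]
eef_rot: [2.262, 2.179, 0.001]
force: [0.1, 0.7, 0.3]
finger_gap: 0.382
grasp_force: 0.0
```

arm_command --plan '[0,0,0,0,0,0,0.6,0,0,0,0,0,0,0.6,0,0,-0.4,0,0,0,0.6,0,0,-0.8,0,0,0,0.8,0,0,-0.8,0,0,0,1]'

```text
t: 9.62
position: [0.6937, 0.0234, 0.1715]
eef_rot: [-2.263, -2.179, 0.0]
force: [1.2, -0.1, 0.2]
finger_gap: 0.798
grasp_force: 0.0
```

```bash
python3 - <<'E'
from h import *
c,im=look('wrist','w4')
m=mask(im,(15,130,60),(28,255,255));m=cv2.morphologyEx(m,cv2.MORPH_OPEN,np.ones((3,3)))
for k in blobs(m,500): print('curry',cv2.boundingRect(k),rect(c,k,.024),rect(c,k,.036))
go(.621,-.249,.2,-64)
go(.621,-.249,.2,116)
E
```

```text
curry (285, 140, 63, 101) (694.5, 22.7, 105.5, 61.7, 89.4) (694.6, 26.5, 100.8, 59.0, 89.4)
shift [-4.58 -1.07 -0.35] turn [ 0.6 -0.3 61.9] pos [0.6957 0.0233 0.1793] gap 0.845 grip 0.0 t 9.675 q6 -0.1
shift [-4.58 -1.07 -0.35] turn [ 0.6 -0.3 61.9] pos [0.6957 0.0233 0.1793] gap 0.845 grip 0.0 t 9.675 q6 -0.1
```

View pics/w4.png

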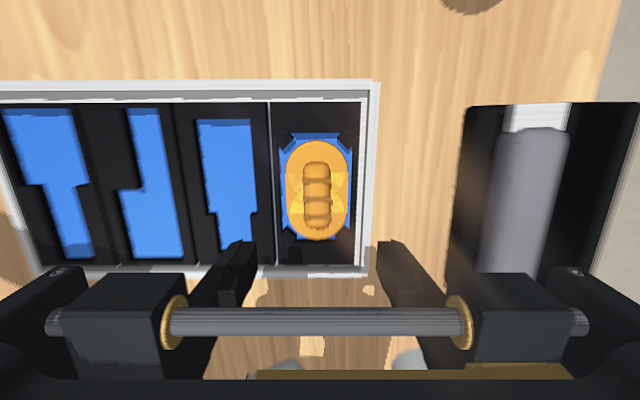

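Curry is seated at (317,190) with a blue margin all round. Next, the trimmer.

arm_command --plan '[-0.9,-0.21,0,0,0,0,1,-0.9,-0.21,0,0,0,0,1,-0.9,-0.21,0,0,0,0,1,-0.9,-0.21,0,0,0,0,1,-0.9,-0.21,0,0,0,0,1]'

```text
t: 10.3
position: [0.6201, -0.2457, 0.1702]
eef_rot: [2.262, 2.179, 0.0]
force: [0.4, 0.1, 0.2]
finger_gap: 0.999
grasp_force: 0.0
```

arm_command --plan '[-0.08,-0.02,0,0,0,10.3,1,0,0,0,0,0,10.3,1,0,0,0,0,0,10.3,1,0,0,0.2,0,0,10.3,1,0,0,0.2,0,0,10.3,1]'

```text
t: 10.92
position: [0.6194, -0.2488, 0.1459]
eef_rot: [2.987, 0.971, 0.0]
force: [-0.2, -0.1, -0.9]
finger_gap: 1.001
grasp_force: 0.0
```

arm_command --plan '[0,0,0.4,0,0,10.4,1,0,0,0,0,0,0,1,0,0,0,0,0,0,1,0,0,0,0,0,0,1,0,0,0,0,0,0,1]'

```text
t: 11.55
position: [0.6196, -0.2489, 0.1229]
eef_rot: [3.06, 0.707, 0.001]
force: [-0.1, 0.6, 0.4]
finger_gap: 1.002
grasp_force: 0.0
```

```bash
python3 - <<'E'
from h import *
c,im=look('wrist','w5')
m=mask(im,(0,0,150),(180,50,255));m[265:]=0
for k in blobs(m,200):
    for z in(.012,.03):print('white',cv2.boundingRect(k),z,rect(c,k,z))
go(.621,-.249,.04,-64)
E
```

```text
white (70, 0, 89, 265) 0.012 (586.5, -69.5, 246.0, 14.1, -1.9)
white (70, 0, 89, 265) 0.03 (594.9, -80.4, 227.1, 13.0, -1.9)
white (292, 150, 48, 89) 0.012 (626.8, -244.7, 80.2, 40.2, 27.3)
white (292, 150, 48, 89) 0.03 (632.1, -242.1, 74.1, 37.1, 27.3)
shift [0.02 0.01 1.38] turn [ 0. -0. -0.] pos [ 0.6195 -0.2488  0.1227] gap 0.998 grip 0.0 t 11.6 q6 0.56
```

View pics/w5.png

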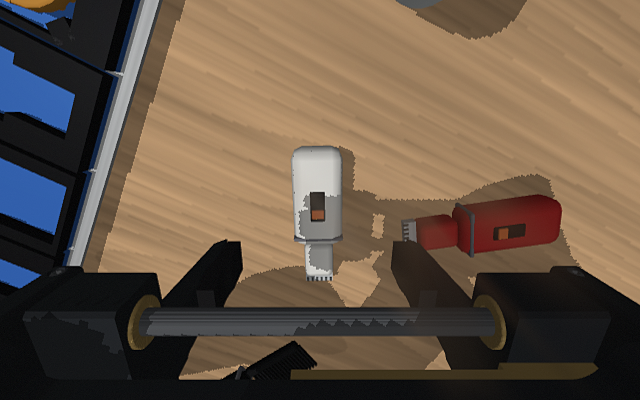

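The trimmer lies at (318,195), square to the jaws, with its blade tip at (319,281). The red look-alike's tip is at (403,230).

```bash
python3 - <<'E'
from h import *
c=manip.camera_info('wrist')
print('tip',ray(c,(319,281),.008),'ring',ray(c,(318,241.5),.030),'butt',ray(c,(317.5,146.5),.02),'red',ray(c,(402,230),.01))
d=-np.array([np.cos(np.radians(26.5)),np.sin(np.radians(26.5))])
for n,uv,z,x in(('tip',(319,281),.008,65),('ring',(318,241.5),.03,20),('butt',(317.5,146.5),.02,-65)):print(n,ray(c,uv,z)*1000-x*d)
print(proj(c,[.6195,-.2488,.03]))
E
```

```text
tip [[ 0.54746654 -0.28649075]] ring [[ 0.59631729 -0.26130328]] butt [[ 0.66718799 -0.22625682]] red [[ 0.63140509 -0.33027133]]
tip [[ 605.63726942 -257.48789228]]
ring [[ 614.21597285 -252.3793281 ]]
butt [[ 609.01725854 -255.25967796]]
[[316.73663384 212.79020247]]
```

arm_command --plan '[0,0,0.3,0,0,0,0.75,0,0,0.5,0,0,0,0.7,0,0,0.45,0,0,0,0.7,0,0,0.18,0,0,0,0.7,0,0,0,0,0,0,0.5]'

```text
t: 12.22
position: [0.6194, -0.2488, 0.0363]
eef_rot: [-3.061, -0.706, 0.0]
force: [0.1, -0.0, 0.6]
finger_gap: 0.61
grasp_force: 0.0
```

arm_command --plan '[0,0,0,0,0,0,0,0,0,0,0,0,0,0,0,0,0,0,0,0,0,0,0,0,0,0,0,0,0,0,0,0,0,0,0]'

```text
t: 12.85
position: [0.6199, -0.2491, 0.0376]
eef_rot: [3.06, 0.705, 0.003]
force: [-0.4, 0.5, 6.6]
finger_gap: 0.479
grasp_force: 29.9
```

arm_command --plan '[0,0,-0.2,0,0,0,0,0,0,-0.4,0,0,0,0,0,0,-0.5,0,0,0,0,0,0,-0.6,0,0,0,0,0,0,-0.3,0,0,0,0]'

```text
t: 13.48
position: [0.6196, -0.2488, 0.159]
eef_rot: [3.06, 0.705, 0.003]
force: [-1.3, 0.5, -2.6]
finger_gap: 0.473
grasp_force: 29.9
```

```bash
python3 - <<'E'
from h import *
c,im=look('wrist','w6');r=R.from_rotvec(manip.state()['eef_rot']).as_matrix()
go(.6054,.0264,.045,-2)
cv2.imwrite('pics/w6c.png',im[120:400,160:480])
E
```

```text
shift [ 1.78 -4.24  1.92] turn [  0.3  -0.  -62. ] pos [ 0.6201 -0.2491  0.1608] gap 0.478 grip 29.9 t 13.525 q6 0.56
```

View pics/w6c.png

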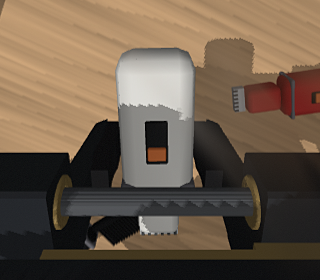

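The trimmer is held square, with its butt edge at full-image row 168 and blade tip at row 356. I'll work out its offset along the tool.

```bash
python3 - <<'E'
from h import *
c=manip.camera_info('wrist');s=manip.state();r=R.from_rotvec(s['eef_rot']).as_matrix();p=s['position'];u=p[2]-.037
for n,uv,zs in(('tip',(318,356),(.004,.008,.012)),('butt',(318,168),(.015,.02,.025))):
    for z in zs:
        q=np.r_[ray(c,uv,u+z)[0],u+z];print(n,z,(r.T@(q-p)*1000).round(1))
E
```

```text
tip 0.004 [-87.4   0.7  32.8]
tip 0.008 [-83.    0.6  28.8]
tip 0.012 [-78.5   0.6  24.8]
butt 0.015 [53.2  0.4 22.2]
butt 0.02 [54.3  0.4 17.2]
butt 0.025 [55.4  0.3 12.2]
```

arm_command --plan '[0,0,0,0,0,-10.3,0,0,0,0,0,0,-10.3,0,0,0,0,0,0,-10.3,0,0,0,0,0,0,-10.3,0,0,0,0,0,0,-10.3,0]'

```text
t: 14.15
position: [0.6191, -0.2486, 0.1559]
eef_rot: [-2.444, -1.972, 0.001]
force: [-0.1, -0.8, -2.2]
finger_gap: 0.468
grasp_force: 29.9
```

arm_command --plan '[0,0,0,0,0,-10.5,0,0.9,-0.08,0,0,0,0,0,0.9,-0.08,0,0,0,0,0,0.9,-0.08,0,0,0,0,0,0.9,-0.08,0,0,0,0,0]'

```text
t: 14.78
position: [0.6073, -0.0305, 0.1561]
eef_rot: [-2.26, -2.181, 0.001]
force: [0.7, 0.6, -2.0]
finger_gap: 0.477
grasp_force: 29.9
```

arm_command --plan '[0.9,-0.08,0,0,0,0,0,0.28,0,0.3,0,0,0,0,0,0,0.6,0,0,0,0,0,0,0.4,0,0,0,0,0,0,0,0,0,0,0]'

```text
t: 15.4
position: [0.6046, 0.0389, 0.0767]
eef_rot: [-2.258, -2.179, 0.004]
force: [0.3, -0.2, -1.9]
finger_gap: 0.475
grasp_force: 29.9
```

```bash
python3 -c "
from h import *
go(.6058,.0384,.045,-2)"
```

```text
shift [-0.01  0.02  0.53] turn [-0.3 -0.  -0. ] pos [0.6046 0.0389 0.0767] gap 0.475 grip 29.9 t 15.4 q6 -0.1
```

arm_command --plan '[0,0.02,0.2,0,0,0,0,0,0,0.2,0,0,0,0,0,0,0.11,0,0,0,0,0,0,0,0,0,0,0,0,0,0,0,0,0,0.6]'

```text
t: 16.02
position: [0.6072, 0.0386, 0.0483]
eef_rot: [2.26, 2.181, 0.001]
force: [0.3, 0.1, -0.1]
finger_gap: 0.564
grasp_force: 0.0
```

arm_command --plan '[0,0,0,0,0,0,0.6,0,0,-0.1,0,0,0,0.6,0,0,-0.5,0,0,0,0.6,0,0,-0.8,0,0,0,0.8,0,0,-0.8,0,0,0,1]'

```text
t: 16.65
position: [0.6067, 0.0387, 0.1818]
eef_rot: [2.261, 2.181, 0.0]
force: [0.7, 0.4, 0.7]
finger_gap: 0.801
grasp_force: 0.0
```

arm_command --plan '[0,0,-0.5,0,0,0,1,0,0,0,0,0,0,1,0,0,0,0,0,0,1,0,0,0,0,0,0,1,0,0,0,0,0,0,1]'

```text
t: 17.27
position: [0.6067, 0.0386, 0.2088]
eef_rot: [-2.26, -2.18, 0.002]
force: [0.5, 0.6, 0.1]
finger_gap: 0.999
grasp_force: 0.0
```

```bash
python3 - <<'E'
from h import *
c,im=look('wrist','w7')
m=mask(im,(0,0,150),(180,50,255));m[265:]=0;m[:,400:]=0
for k in blobs(m,800): print('white',cv2.boundingRect(k),rect(c,k,.03))
go(.40,.28,.25,-2)
E
```

```text
white (94, 95, 306, 170) (536.4, 36.4, 308.9, 195.2, -2.1)
white (297, 136, 38, 72) (607.1, 51.0, 80.2, 39.8, 89.1)
white (115, 109, 285, 53) (548.0, 93.3, 291.6, 53.6, -2.1)
shift [ 3.9  -3.59 -0.68] turn [-0.1 -0.  -0.1] pos [0.6067 0.0386 0.2091] gap 1.003 grip 0.0 t 17.325 q6 -0.1
```

View pics/w7.png

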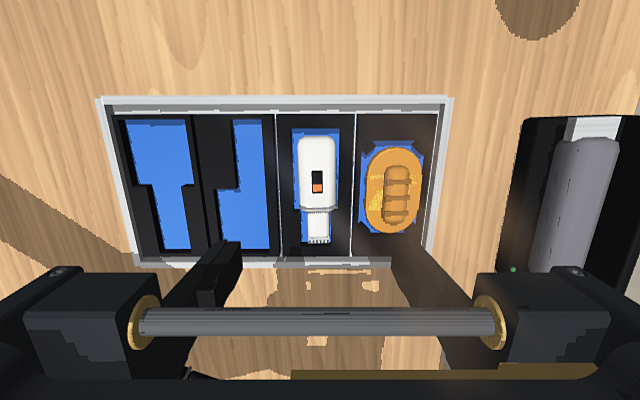

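Trimmer (317,190) and curry (393,190) both sit in their pockets with blue around them. Next I'll look at the right-hand tools.

arm_command --plan '[0.8,-0.46,-0.2,0,0,0,1,0.8,-0.46,-0.2,0,0,0,1,0.8,-0.46,-0.2,0,0,0,1,0.8,-0.46,-0.1,0,0,0,1,0.8,-0.46,0,0,0,0,1]'

```text
t: 17.95
position: [0.4766, 0.2849, 0.2522]
eef_rot: [2.261, 2.181, 0.001]
force: [0.4, -0.2, 0.6]
finger_gap: 0.995
grasp_force: 0.0
```

arm_command --plan '[0.74,-0.46,0,0,0,0,1,0,0,0,0,0,0,1,0,0,0,0,0,0,1,0,0,0,0,0,0,1,0,0,0,0,0,0,1]'

```text
t: 18.58
position: [0.4521, 0.328, 0.2517]
eef_rot: [2.263, 2.18, -0.0]
force: [-0.2, 0.4, -0.1]
finger_gap: 1.004
grasp_force: 0.0
```

```bash
python3 - <<'E'
from h import *
c,im=look('wrist','w8')
go(.40,.28,.25,-2)
for n,m in(('teal',mask(im,(80,80,30),(98,255,255))),('white',mask(im,(0,0,140),(180,60,255)))):
    m[270:]=0
    for k in blobs(m,80): print(n,cv2.boundingRect(k),rect(c,k,.026))
E
```

```text
shift [-0.83 -0.84  0.03] turn [-0.   0.  -0.1] pos [0.452  0.3281 0.2517] gap 1.003 grip 0.0 t 18.625 q6 0.45
teal (208, 202, 63, 23) (347.5, 278.6, 84.0, 29.9, 0.6)
teal (279, 208, 15, 14) (410.3, 273.7, 18.8, 18.7, 86.3)
white (270, 191, 47, 42) (420.2, 277.1, 59.4, 57.4, 0.4)
white (358, 73, 57, 35) (536.8, 424.4, 64.6, 18.2, 18.1)
white (594, 185, 46, 44) (843.2, 272.5, 69.0, 27.0, 50.0)
white (289, 76, 64, 50) (460.9, 415.4, 65.9, 37.8, 18.7)
```

View pics/w8.png

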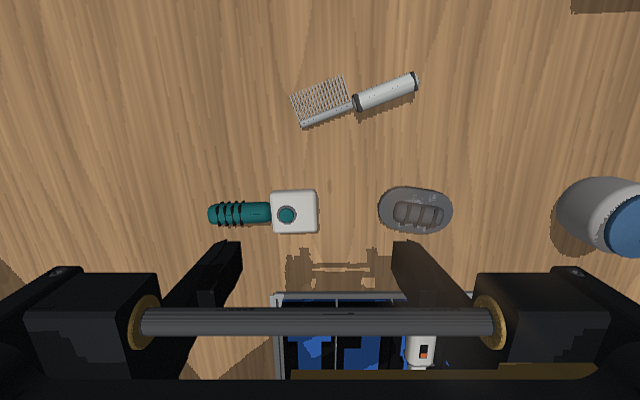

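The brush is at (262,212) with its head to +x. The chrome comb is at (350,100) with its handle to +x, and the grey curry at (415,210) is left alone. I'll go over the brush handle.

```bash
python3 -c "
from h import *
go(.370,.2775,.13,-89.5)"
```

```text
shift [-0.89 -1.33  2.03] turn [-0.   0.  87.4] pos [0.452  0.3281 0.2517] gap 1.003 grip 0.0 t 18.625 q6 0.45
```

arm_command --plan '[-0.45,-0.67,0,0,0,0,1,-0.44,-0.66,0,0,0,0,1,0,0,0.2,0,0,9.7,1,0,0,0.2,0,0,9.7,1,0,0,0.2,0,0,9.7,1]'

```text
t: 19.25
position: [0.3701, 0.2779, 0.2156]
eef_rot: [2.741, 1.535, 0.001]
force: [0.6, 0.5, -0.2]
finger_gap: 1.0
grasp_force: 0.0
```

arm_command --plan '[0,0,0.2,0,0,9.7,1,0,0,0.2,0,0,9.7,1,0,0,0.2,0,0,9.7,1,0,0,0.2,0,0,9.7,1,0,0,0.2,0,0,9.7,1]'

```text
t: 19.88
position: [0.3702, 0.278, 0.1555]
eef_rot: [-3.13, -0.274, -0.001]
force: [-0.1, -0.1, -0.0]
finger_gap: 0.998
grasp_force: 0.0
```

arm_command --plan '[0,0,0.2,0,0,9.8,1,0,0,0.2,0,0,0,1,0,0,0,0,0,0,1,0,0,0,0,0,0,1,0,0,0,0,0,0,1]'

```text
t: 20.5
position: [0.3701, 0.2784, 0.1322]
eef_rot: [-3.141, -0.017, -0.001]
force: [-0.1, -0.6, -0.1]
finger_gap: 1.002
grasp_force: 0.0
```

```bash
python3 - <<'E'
from h import *
c,im=look('wrist','w9')
go(.370,.2775,.037,-89.5)
for n,m in(('teal',mask(im,(80,80,20),(98,255,255))),('white',mask(im,(0,0,140),(180,60,255)))):
    m[290:]=0
    for k in blobs(m,150): print(n,cv2.boundingRect(k),rect(c,k,.026),rect(c,k,.015))
E
```

```text
shift [-0.    0.01  1.59] turn [-0.  -0.   0.1] pos [0.37   0.2783 0.1322] gap 0.999 grip 0.0 t 20.55 q6 1.95
teal (307, 230, 29, 41) (327.3, 274.5, 41.2, 25.8, -0.0) (321.2, 274.2, 43.2, 27.0, -0.0)
teal (307, 185, 31, 45) (369.5, 274.4, 40.9, 25.9, -0.0) (365.4, 274.1, 42.9, 27.2, -0.0)
teal (311, 150, 24, 24) (410.0, 274.4, 19.2, 18.8, -44.0) (407.8, 274.1, 20.2, 19.7, -44.0)
white (286, 110, 74, 75) (420.5, 275.1, 59.6, 57.5, 0.6) (418.8, 274.9, 62.4, 60.2, 0.6)
white (111, 41, 81, 101) (461.0, 404.7, 65.0, 35.8, 18.5) (461.3, 410.7, 68.1, 37.6, 18.5)
white (487, 0, 117, 128) (480.5, 103.8, 86.1, 79.4, -1.9) (481.7, 95.4, 90.2, 83.2, -1.9)
white (109, 0, 36, 29) (515.5, 413.4, 18.6, 17.5, 19.1) (518.3, 419.8, 19.5, 18.3, 19.1)
white (552, 196, 39, 10) (378.1, 58.8, 33.5, 8.2, -89.4) (374.4, 48.2, 35.1, 8.6, -89.4)
```

View pics/w9.png

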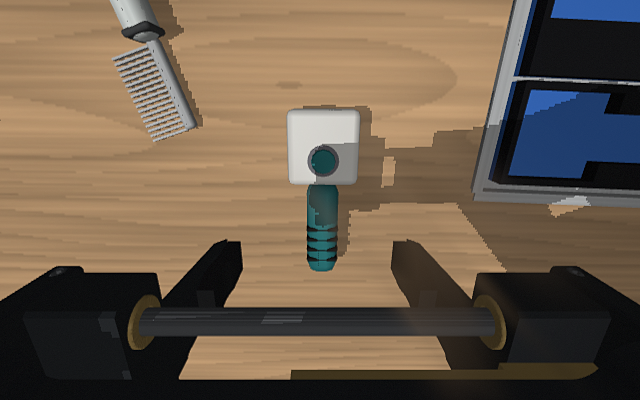

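The brush is at (322,190), square to the jaws. Its origin is about (375.8, 274.7), so I shift slightly, descend and grip.

arm_command --plan '[-0.04,0.06,0.4,0,0,0,0.75,0,0,0.6,0,0,0,0.65,0,0,0.45,0,0,0,0.6,0,0,0.14,0,0,0,0.6,0,0,0,0,0,0,0.4]'

```text
t: 21.18
position: [0.3677, 0.2747, 0.0366]
eef_rot: [-3.142, -0.015, -0.0]
force: [0.4, -0.9, -1.0]
finger_gap: 0.506
grasp_force: 0.0
```

arm_command --plan '[0,0,0,0,0,0,0,0,0,0,0,0,0,0,0,0,0,0,0,0,0,0,0,0,0,0,0,0,0,0,0,0,0,0,0]'

```text
t: 21.8
position: [0.3679, 0.2748, 0.0372]
eef_rot: [-3.141, -0.015, -0.003]
force: [-0.7, -1.0, 6.6]
finger_gap: 0.314
grasp_force: 30.0
```

arm_command --plan '[0,0,-0.2,0,0,0,0,0,0,-0.4,0,0,0,0,0,0,-0.5,0,0,0,0,0,0,-0.6,0,0,0,0,0,0,-0.3,0,0,0,0]'

```text
t: 22.42
position: [0.3676, 0.2748, 0.1588]
eef_rot: [-3.14, -0.015, -0.004]
force: [-0.7, 0.8, -1.7]
finger_gap: 0.315
grasp_force: 30.0
```

```bash
python3 - <<'E'
from h import *
s=manip.state();r=R.from_rotvec(s['eef_rot']).as_matrix();p=s['position'];u=p[2]-.037
c,im=look('wrist','w10')
def T(uv,z): return (r.T@(np.r_[ray(c,uv,u+z)[0],u+z]-p)*1000).round(1)
for n,m in(('teal',mask(im,(80,80,20),(98,255,255))),('white',mask(im,(0,0,140),(180,60,255)))):
    for k in blobs(m,250):
        (cx,cy),_,_=cv2.minAreaRect(k);b=cv2.boundingRect(k);print(n,b,rect(c,k,u+.026)[2:],'tool c',T((cx,cy),.026),'top',T((cx,b[1]),.02))
go(.4298,.04,.045,-2)
E
```

```text
teal (292, 228, 49, 70) (43.2, 26.0, 1.4) tool c [ 3.  -1.1 11. ] top [20.8 -1.1 17.1]
teal (297, 175, 40, 39) (19.7, 19.5, 15.2) tool c [42.2 -0.8 11.1] top [50.4 -0.8 17.1]
teal (297, 336, 38, 18) (22.5, 13.3, -89.5) tool c [-54.1  -1.5  10.9] top [-53.5  -1.5  16.9]
teal (294, 299, 45, 9) (25.2, 5.5, -89.5) tool c [-23.6  -1.2  10.9] top [-25.6  -1.2  16.9]
white (255, 110, 123, 113) (56.4, 55.3, -89.6) tool c [56.4 -1.1 11.1] top [82.1 -1.1 17.2]
white (467, 0, 102, 127) (50.0, 40.4, -2.0) tool c [103.7  76.3  11.2] top [126.6  75.3  17.2]
white (127, 45, 73, 91) (34.6, 19.2, 18.6) tool c [ 90.3 -69.   11.3] top [109.6 -68.7  17.4]
white (123, 0, 36, 34) (12.9, 9.4, 18.3) tool c [120.3 -73.1  11.4] top [126.6 -75.4  17.4]
shift [0.98 3.93 1.92] turn [  0.1  -0.3 -87.4] pos [0.3682 0.2751 0.1602] gap 0.313 grip 30.0 t 22.475 q6 1.94
```

Brush held (27.6 mm), origin 7.5 mm ahead of the TCP. Target TCP is (0.4293, 0.0249).

arm_command --plan '[0,0,0,0,0,-9.7,0,0,0,0,0,0,-9.7,0,0,0,0,0,0,-9.7,0,0,0,0,0,0,-9.7,0,0,0,0,0,0,-9.7,0]'

```text
t: 23.1
position: [0.3672, 0.2745, 0.1563]
eef_rot: [-2.854, -1.312, 0.001]
force: [0.6, -0.2, -1.2]
finger_gap: 0.312
grasp_force: 30.0
```

arm_command --plan '[0,0,0,0,0,-9.7,0,0,0,0,0,0,-9.7,0,0,0,0,0,0,-9.7,0,0,0,0,0,0,-9.8,0,0,0,0,0,0,0,0]'

```text
t: 23.72
position: [0.3672, 0.2746, 0.1563]
eef_rot: [-2.262, -2.18, 0.001]
force: [-0.0, 0.0, -1.4]
finger_gap: 0.312
grasp_force: 30.0
```

arm_command --plan '[-0.82,0.23,0,0,0,0,0,-0.83,0.23,0,0,0,0,0,-0.83,0.23,0,0,0,0,0,-0.83,0.23,0,0,0,0,0,-0.82,0.24,0,0,0,0,0]'

```text
t: 24.35
position: [0.4283, 0.0229, 0.1565]
eef_rot: [2.265, 2.176, 0.0]
force: [1.2, 0.2, -1.5]
finger_gap: 0.313
grasp_force: 30.0
```

```bash
python3 -c "
from h import *
go(.4293,.0249,.045,-2)"
```

```text
shift [0.03 0.02 1.86] turn [ 0.  -0.  -0.3] pos [0.4283 0.0229 0.1565] gap 0.313 grip 30.0 t 24.35 q6 -0.18
```

arm_command --plan '[0.01,0.01,0.5,0,0,0,0,0,0,0.5,0,0,0,0,0,0,0.3,0,0,0,0,0,0,0,0,0,0,0,0,0,0,0,0,0,0]'

```text
t: 24.98
position: [0.4291, 0.025, 0.079]
eef_rot: [2.262, 2.179, 0.001]
force: [0.0, -1.3, -0.9]
finger_gap: 0.317
grasp_force: 30.0
```

```bash
python3 -c "
from h import *
go(.4293,.0249,.045,-2)"
```

```text
shift [-0.    0.    0.57] turn [ 0.1  0.  -0.1] pos [0.4291 0.025  0.079 ] gap 0.317 grip 30.0 t 24.975 q6 -0.18
```

arm_command --plan '[0,0,0.2,0,0,0,0,0,0,0.2,0,0,0,0,0,0,0.15,0,0,0,0,0,0,0,0,0,0,0,0,0,0,0,0,0,0.5]'

```text
t: 25.6
position: [0.4288, 0.0251, 0.0451]
eef_rot: [-2.261, -2.181, 0.0]
force: [0.4, -0.8, 0.0]
finger_gap: 0.401
grasp_force: 0.0
```

arm_command --plan '[0,0,0,0,0,0,0.5,0,0,-0.1,0,0,0,0.5,0,0,-0.5,0,0,0,0.5,0,0,-0.8,0,0,0,0.8,0,0,-0.8,0,0,0,1]'

```text
t: 26.22
position: [0.4285, 0.0251, 0.1793]
eef_rot: [2.261, 2.181, 0.0]
force: [-0.1, -0.4, 0.1]
finger_gap: 0.704
grasp_force: 0.0
```

arm_command --plan '[0,0,-0.5,0,0,0,1,0,0,0,0,0,0,1,0,0,0,0,0,0,1,0,0,0,0,0,0,1,0,0,0,0,0,0,1]'

```text
t: 26.85
position: [0.4286, 0.0251, 0.2066]
eef_rot: [-2.26, -2.18, 0.002]
force: [-0.2, -0.4, -0.7]
finger_gap: 1.002
grasp_force: 0.0
```

```bash
python3 - <<'E'
from h import *
c,im=look('wrist','w11')
for n,m in(('teal',mask(im,(80,80,20),(98,255,255))),('white',mask(im,(0,0,140),(180,60,255)))):
    m[265:]=0
    for k in blobs(m,150): print(n,cv2.boundingRect(k),rect(c,k,.034))
go(.519,.418,.13,-72)
E
```

```text
teal (305, 166, 25, 37) (429.8, 26.3, 40.9, 26.0, 87.2)
teal (305, 204, 24, 34) (427.7, -16.8, 40.8, 26.4, 88.0)
teal (308, 137, 19, 20) (431.3, 67.2, 18.4, 18.4, -46.8)
white (259, 73, 372, 183) (553.5, 33.5, 359.5, 198.4, -1.9)
white (289, 105, 57, 61) (431.4, 78.0, 60.6, 57.7, 87.9)
white (459, 117, 50, 75) (605.6, 51.7, 78.9, 43.0, -89.6)
white (272, 90, 334, 155) (548.7, 33.7, 327.9, 168.7, -2.0)
white (41, 196, 22, 65) (123.5, -17.5, 80.7, 20.9, 74.9)
white (455, 197, 31, 33) (601.4, -13.8, 38.8, 29.1, 87.9)
white (302, 249, 69, 7) (449.5, -57.7, 80.9, 8.0, -2.0)
shift [6.6  1.27 1.28] turn [-0.1  0.  69.9] pos [0.4287 0.0251 0.2068] gap 0.997 grip 0.0 t 26.9 q6 -0.18
```

View pics/w11.png

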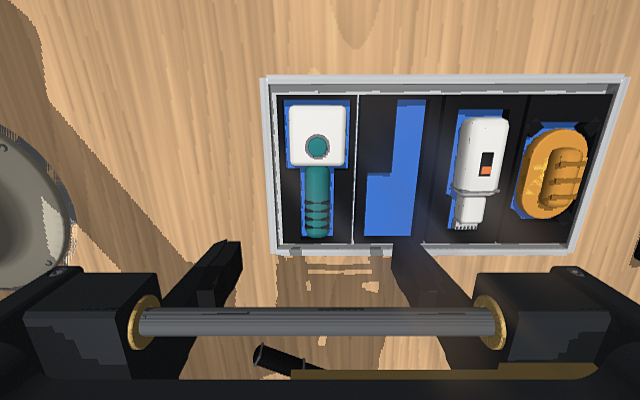

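The brush lies in its T pocket at (317,165) with blue on all sides. Now the comb.

arm_command --plan '[0.94,0.18,0,0,0,0,1,0.94,0.18,0,0,0,0,1,0.94,0.18,0,0,0,0,1,0.94,0.18,0,0,0,0,1,0.94,0.18,0,0,0,0,1]'

```text
t: 27.52
position: [0.493, 0.307, 0.207]
eef_rot: [-2.261, -2.182, 0.001]
force: [0.0, -1.1, 0.5]
finger_gap: 0.997
grasp_force: 0.0
```

arm_command --plan '[0.94,0.18,0,0,0,0,1,0.96,0.19,0,0,0,0,1,0,0,0.2,0,0,10,1,0,0,0.2,0,0,10,1,0,0,0.2,0,0,10,1]'

```text
t: 28.15
position: [0.519, 0.4183, 0.1702]
eef_rot: [-2.752, -1.514, 0.002]
force: [-0.6, -0.1, 0.3]
finger_gap: 1.003
grasp_force: 0.0
```

arm_command --plan '[0,0,0.2,0,0,10,1,0,0,0.2,0,0,10,1,0,0,0.2,0,0,10,1,0,0,0.08,0,0,10,1,0,0,0,0,0,0,1]'

```text
t: 28.78
position: [0.5189, 0.418, 0.1297]
eef_rot: [3.102, 0.492, -0.003]
force: [0.0, -0.0, -0.7]
finger_gap: 0.996
grasp_force: 0.0
```

arm_command --plan '[0,0,0,0,0,0,1,0,0,0,0,0,0,1,0,0,0,0,0,0,1,0,0,0,0,0,0,1,0,0,0,0,0,0,1]'

```text
t: 29.4
position: [0.5191, 0.4181, 0.1306]
eef_rot: [-3.103, -0.491, -0.0]
force: [1.4, -0.2, -0.7]
finger_gap: 1.0
grasp_force: 0.0
```

```bash
python3 - <<'E'
from h import *
c,im=look('wrist','w12')
go(.519,.418,.037,-72)
m=mask(im,(0,0,125),(180,60,255));m[300:]=0
for k in blobs(m,150): print('light',cv2.boundingRect(k),rect(c,k,.02),rect(c,k,.008))
m=mask(im,(0,0,0),(180,255,75));m[:,:240]=0;m[:,400:]=0;m[290:]=0
for k in blobs(m,25): print('dark',cv2.boundingRect(k),rect(c,k,.02))
E
```

```text
shift [-0.    0.    1.56] turn [ 0. -0. -0.] pos [0.5191 0.4181 0.1306] gap 1.001 grip 0.0 t 29.45 q6 1.76
light (306, 147, 25, 75) (536.4, 423.2, 66.2, 20.0, 17.3) (533.2, 422.1, 69.6, 21.0, 17.3)
light (280, 226, 43, 58) (466.6, 416.2, 60.8, 38.2, 18.3) (459.8, 414.7, 63.9, 40.2, 18.3)
light (622, 217, 18, 34) (580.9, 135.9, 32.8, 8.9, -0.2) (579.9, 120.1, 34.5, 9.4, -0.2)
dark (391, 241, 9, 47) (484.5, 328.8, 51.0, 7.6, 23.4)
dark (288, 219, 44, 7) (501.7, 419.5, 38.7, 5.9, -72.1)
dark (306, 141, 27, 8) (570.2, 432.9, 21.4, 5.7, -72.1)
dark (240, 242, 3, 32) (446.8, 470.0, 33.4, 1.9, 12.9)
```

View pics/w12.png

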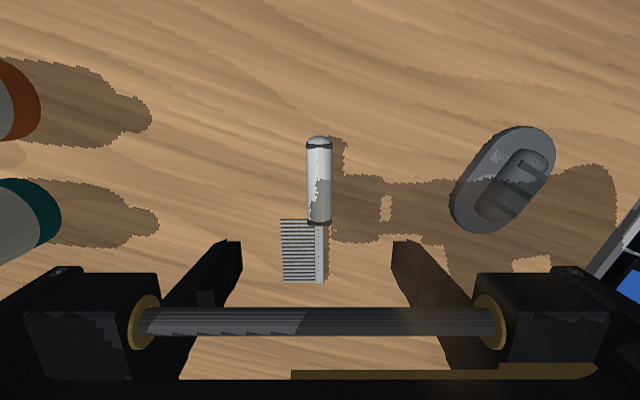

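The comb is in view with its handle at (319,180), butt at row 135 and teeth end at row 283, spine to the right. The grey curry at (503,178) is outside the fingers' path.

```bash
python3 - <<'E'
from h import *
c=manip.camera_info('wrist');s=manip.state();r=R.from_rotvec(s['eef_rot']).as_matrix();p=s['position']
for n,uv,z in(('butt',(319,135.5),.013),('end',(320,283.5),.008),('hl',(306,180),.013),('hr',(332,180),.013),('teeth',(281,250),.008),('spine',(327.5,250),.008)):
    q=np.r_[ray(c,uv,z)[0],z];print(n,(r.T@(q-p)*1000).round(1))
E
```

```text
butt [ 59.6   1.7 117.6]
end [-89.9   3.1 122.6]
hl [ 21.1  -9.7 117.6]
hr [ 21.1  13.2 117.6]
teeth [-51.2 -35.3 122.6]
spine [-51.2  10.4 122.6]
```

arm_command --plan '[0,0.03,0.4,0,0,0,0.7,0,0,0.6,0,0,0,0.6,0,0,0.45,0,0,0,0.5,0,0,0.16,0,0,0,0.5,0,0,0,0,0,0,0.4]'

```text
t: 30.08
position: [0.5198, 0.4165, 0.0341]
eef_rot: [3.103, 0.49, -0.0]
force: [0.7, 0.0, 0.4]
finger_gap: 0.458
grasp_force: 0.0
```

arm_command --plan '[0,0,0,0,0,0,0,0,0,0,0,0,0,0,0,0,0,0,0,0,0,0,0,0,0,0,0,0,0,0,0,0,0,0,0]'

```text
t: 30.7
position: [0.5201, 0.4166, 0.0351]
eef_rot: [-3.103, -0.49, -0.003]
force: [-0.2, -0.3, 6.1]
finger_gap: 0.245
grasp_force: 30.0
```

arm_command --plan '[0,0,-0.2,0,0,0,0,0,0,-0.4,0,0,0,0,0,0,-0.5,0,0,0,0,0,0,-0.6,0,0,0,0,0,0,-0.3,0,0,0,0]'

```text
t: 31.32
position: [0.5199, 0.4166, 0.1567]
eef_rot: [-3.102, -0.49, -0.004]
force: [0.3, 0.5, -1.6]
finger_gap: 0.244
grasp_force: 30.0
```

```bash
python3 - <<'E'
from h import *
s=manip.state();r=R.from_rotvec(s['eef_rot']).as_matrix();p=s['position'];u=p[2]-.034
c,im=look('wrist','w13')
def T(uv,z): return (r.T@(np.r_[ray(c,uv,u+z)[0],u+z]-p)*1000).round(1)
m=mask(im,(0,0,125),(180,60,255))
m[:,:200]=0;m[:,440:]=0
for k in blobs(m,200):
    (cx,cy),_,_=cv2.minAreaRect(k);b=cv2.boundingRect(k);print(b,rect(c,k,u+.013),'tool c',T((cx,cy),.02),'top',T((cx,b[1]),.013),'bot',T((cx,b[1]+b[3]),.008))
m=mask(im,(0,0,0),(180,255,75))[:260,240:400]
for k in blobs(m,20): print('dark',cv2.boundingRect(k))
go(.5175,.03,.045,-2)
E
```

```text
(295, 178, 40, 113) (531.9, 421.8, 70.1, 21.0, 18.7) tool c [18.8 -1.7 14.1] top [48.  -1.6 21.1] bot [-26.5  -1.8  25.9]
(271, 336, 52, 31) (449.6, 408.4, 33.7, 25.8, -74.7) tool c [-62.3 -13.2  13.8] top [-57.3 -13.5  20.9] bot [-89.7 -14.6  25.8]
(298, 161, 35, 12) (571.1, 434.6, 17.7, 5.8, -72.1) tool c [55.7 -1.3 14.2] top [57.1 -1.3 21.2] bot [49.5 -1.4 26.1]
dark (26, 224, 32, 36)
dark (96, 239, 32, 21)
dark (54, 157, 45, 23)
shift [-2.04  6.12  1.87] turn [  0.1  -0.3 -70. ] pos [0.5204 0.4169 0.1585] gap 0.249 grip 30.0 t 31.375 q6 1.76
```

Comb held (21.6 mm), origin 15.5 mm from the TCP. Target TCP is (0.531, 0.0444).

arm_command --plan '[0,0,0,0,0,-10,0,0,0,0,0,0,-10,0,0,0,0,0,0,-10,0,0,0,0,0,0,-10,0,0,0,0,0,0,-10,0]'

```text
t: 32.0
position: [0.5194, 0.4163, 0.1536]
eef_rot: [-2.6, -1.763, 0.002]
force: [0.2, -0.3, -1.1]
finger_gap: 0.246
grasp_force: 30.0
```

arm_command --plan '[0,0,0,0,0,-10,0,0,0,0,0,0,-10,0,-0.88,0.06,0,0,0,0,0,-0.88,0.06,0,0,0,0,0,-0.88,0.06,0,0,0,0,0]'

```text
t: 32.62
position: [0.5244, 0.2562, 0.1537]
eef_rot: [-2.26, -2.182, 0.001]
force: [-0.1, -0.2, -1.1]
finger_gap: 0.246
grasp_force: 30.0
```

arm_command --plan '[-0.88,0.06,0,0,0,0,0,-0.88,0.06,0,0,0,0,0,-0.88,0.05,0,0,0,0,0,-0.88,0.05,0,0,0,0,0,0,0,0.3,0,0,0,0]'

```text
t: 33.25
position: [0.5311, 0.043, 0.1366]
eef_rot: [2.264, 2.175, 0.002]
force: [0.4, 0.8, -1.1]
finger_gap: 0.249
grasp_force: 30.0
```

arm_command --plan '[0,0,0.5,0,0,0,0,0,0,0.4,0,0,0,0,0,0,0,0,0,0,0,0,0,0,0,0,0,0,0,0,0,0,0,0,0]'

```text
t: 33.88
position: [0.5309, 0.0462, 0.083]
eef_rot: [2.26, 2.181, 0.002]
force: [0.8, 0.2, -1.4]
finger_gap: 0.245
grasp_force: 30.0
```

```bash
python3 -c "
from h import *
go(.531,.0444,.0435,-2)"
```

```text
shift [-0.03  0.    0.66] turn [ 0.1  0.  -0. ] pos [0.5309 0.0462 0.083 ] gap 0.245 grip 30.0 t 33.875 q6 -0.1
```

arm_command --plan '[-0.03,0,0.3,0,0,0,0,0,0,0.25,0,0,0,0,0,0,0.1,0,0,0,0,0,0,0,0,0,0,0,0,0,0,0,0,0,0.4]'

```text
t: 34.5
position: [0.5307, 0.0444, 0.0433]
eef_rot: [2.26, 2.181, 0.001]
force: [0.1, 0.3, -0.1]
finger_gap: 0.337
grasp_force: 0.0
```

arm_command --plan '[0,0,0,0,0,0,0.42,0,0,-0.1,0,0,0,0.42,0,0,-0.5,0,0,0,0.42,0,0,-0.8,0,0,0,0.8,0,0,-0.8,0,0,0,1]'

```text
t: 35.12
position: [0.5302, 0.0444, 0.1768]
eef_rot: [-2.261, -2.181, 0.0]
force: [-0.1, 0.0, -1.3]
finger_gap: 0.622
grasp_force: 0.0
```

arm_command --plan '[-0.3,0,-0.5,0,0,0,1,-0.3,0,-0.5,0,0,0,1,0,0,0,0,0,0,1,0,0,0,0,0,0,1,0,0,0,0,0,0,1]'

```text
t: 35.75
position: [0.5287, 0.009, 0.2339]
eef_rot: [-2.259, -2.181, 0.002]
force: [0.3, -0.1, -0.7]
finger_gap: 0.997
grasp_force: 0.0
```

```bash
python3 - <<'E'
from h import *
c,im=look('wrist','w14');V=np.array(c['view'])
mods=[(429.6,32.4,'brush',1),(517.5,29.4,'comb',-1),(605.4,26.4,'trim',-1),(693.3,23.4,'curry',1)]
# rectify each module at the foam top, 2 px/mm, and give, along the pocket, the blue seen round the tool
def P(m,x,y,z):
    a=np.radians(88 if m[3]>0 else -92);return [m[0]/1e3+(x*np.cos(a)-y*np.sin(a))/1e3,m[1]/1e3+(x*np.sin(a)+y*np.cos(a))/1e3,z]
blue=mask(im,(100,120,40),(125,255,255))
for m in mods:
    H=cv2.getPerspectiveTransform(proj(c,[P(m,x,y,.008) for x,y in((-86,-42),(86,-42),(86,42),(-86,42))]).astype(np.float32),np.float32([(0,0),(171,0),(171,83),(0,83)]))
    b=cv2.warpPerspective(blue,H,(172,84))
    ys,xs=np.nonzero(b);print(m[2],'blue x',xs.min()-86,xs.max()-86,'y',ys.min()-42,ys.max()-42)
    for x in(-70,-50,-30,30,60):
        l=np.nonzero(b[:,x+86])[0]-42;print('  x',x,[ (int(g[0]),int(g[-1])) for g in np.split(l,np.nonzero(np.diff(l)>1)[0]+1) if len(g)])
    for y in(-15,0,13):
        l=np.nonzero(b[y+42])[0]-86;print('  y',y,[ (int(g[0]),int(g[-1])) for g in np.split(l,np.nonzero(np.diff(l)>1)[0]+1) if len(g)])
s=manip.state();print(s['position'],s['t'],np.round(-V[:3,:3].T@V[:3,3],3))
E
```

```text
brush blue x -82 81 y -42 36
  x -70 [(-42, -42), (-18, -10)]
  x -50 [(-19, -12)]
  x -30 [(-19, -11)]
  x 30 [(-34, -29)]
  x 60 [(-35, -29)]
  y -15 [(-82, 9), (76, 81)]
  y 0 [(77, 81)]
  y 13 [(77, 81)]
comb blue x -82 81 y -32 30
  x -70 [(-4, 3), (22, 29)]
  x -50 [(-5, 1), (23, 29)]
  x -30 [(-5, 1), (24, 30)]
  x 30 [(-31, -25), (18, 30)]
  x 60 [(-31, -25), (18, 30)]
  y -15 [(-3, 5), (9, 10), (12, 14), (21, 23), (25, 27), (47, 48), (77, 81)]
  y 0 [(-82, 6), (9, 10), (12, 14), (21, 23), (25, 27), (39, 40), (47, 48), (77, 81)]
  y 13 [(-82, -76), (77, 81)]
trim blue x -72 71 y -42 27
  x -70 [(-26, 26)]
  x -50 [(-26, -19)]
  x -30 [(-42, -41), (-26, -19)]
  x 30 [(-18, -9)]
  x 60 [(-18, -9)]
  y -15 [(-71, -61), (18, 71)]
  y 0 [(-71, -65)]
  y 13 [(-71, -65)]
curry blue x -58 58 y -38 33
  x -70 []
  x -50 [(12, 22)]
  x -30 [(26, 32)]
  x 30 [(26, 32)]
  x 60 []
  y -15 [(-58, -56), (50, 58)]
  y 0 [(-58, -56), (51, 58)]
  y 13 [(-58, -48), (44, 58)]
[0.52881056 0.0089018  0.23403098] 35.8 [0.533 0.094 0.357]
```

```bash
python3 -c "
from plant import manip
print(manip.finish_job())"
```

```text
the job is handed in; nothing more can be done
None
```

The brush, chrome comb, mustard curry brush and white trimmer are each in their own foam pocket, confirmed from wrist-camera views; the black comb and grey curry brush were not touched, and the job was handed in at about 36 s.

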